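Couple the bench lamp onto its ball stand

TASK

Lift the battery lamp by its grey coupler and lower it onto the steel ball of the stand, with the light reaching out over the rolling board, and press it gently down until the coupler has snapped over the ball and sits level on the stand's flange. Then press the red latch lever fully down to lock it, and let go. Do not force anything: keep the push on the coupler or lever under about 20 N, and leave the other things on the bench where they are.

Things in the scene. Friction and masses are not known exactly. Their poses are not given: they have to be found in the camera images.
- lamp: loose battery lamp, 0.32 to 0.6 kg. Its foot is a grey coupler block 74 (x) x 52 (y) x 52 (z) mm, open below; origin at the centre of the block's underside, z up. A white light bar (yellow lens below) reaches out to the lamp's -x, the red latch lever points to its +x. Seated, the underside lies flat on the stand's flange with the ball's centre 26 mm above the underside.
- grip (a point): point inside the coupler block, 36 mm above the underside's centre: grip here across the two flat sides, 52 mm apart along the lamp's y
- mouth (a point): centre of the coupler's mouth, in the underside. The 39 mm bore runs up from it. Spring jaws inside meet the ball about 16 mm above the seated place; a push of about 10 to 17 N in all is needed (the lamp's weight of 3 to 6 N counts towards it but is not enough) to snap them past the ball's widest part, 2 mm before the end
- light (a point): centre of the light bar (36 x 130 x 14 mm): 104 mm to the lamp's -x and 74 mm above its underside
- latch (a joint): red latch lever: 0 raised 0.5 rad, 0.5 rad fully down (level, at a stop). Hinge along the lamp's y, 60 mm above the underside's centre. It stays where it is left; 3 to 5 N at its pad moves it. Its steel pawl swings under the ball: if the coupler is not fully seated the pawl strikes the ball and the lever stops clearly short (0.06 rad or more). Keep it raised until the coupler is seated.
- lever_pad (a point): middle of the top face of the lever's pad (18 x 26 x 6 mm), 48 mm out from the hinge: raised 86 mm above the lamp's underside and 41 mm to its +x, fully down 63 mm and 48 mm
- stand: fixed stand with its rolling board (pale wood, 170 x 240 x 14 mm, lying 60 to 230 mm to the stand's -x). Origin on the bench straight under the ball, z up. On a 38 mm steel column stands a post with a 72 mm round rubber flange and, above it, a slippery 36 mm steel ball on a 14 mm neck, its centre 26 mm above the flange top. The light belongs on the stand's -x side, within about 20 degrees.
- column (a point): centre of the column's top, 44 mm above the bench. The post above it is clamped firmly at a height which is not measured: flange top from 52 to 92 mm above the bench, ball centre 78 to 118 mm, ball top 96 to 136 mm. The flange gives about 1 mm per 8 N, the post not at all.
- mould_left: black plastic cigar mould half, 100 x 240 x 26 mm with grey ribs, lying flat at the far left; origin at the centre of its underside. Leave it alone.
- mould_right: the same kind of mould, at the far right. Leave it alone.
- spray: white closed bottle with red cap, 64 mm across, about 170 mm high, standing to the left; origin at the centre of its underside. Leave it alone.
- glue_jar: amber jar with red cap, 64 mm across, 75 mm high, standing at the right; origin at the centre of its underside. Leave it alone.
- ring_gauge: dark wooden gauge plate with three holes, 60 x 100 x 10 mm, lying on the rolling board; origin at the centre of its underside. Leave it alone.
- tamper: dark turned wooden tamper, 38 mm across and 70 mm high, standing between lamp and stand; origin at the centre of its underside. Leave it alone.
- mug: blue mug, 80 mm across, 90 mm high, at the right; origin at the centre of its underside. Leave it alone.
Things that resemble listed ones, but are neither listed nor needed, are in the scene too. Of the things that look like the lamp, take the one that is farthest to the robot's right at the start.

How it is judged:
By the outcome, as a careful person would: the job done as asked, in the order asked, and still so for the second after the job is handed in, with the robot touching nothing.
It also fails if it takes over 61 s, if anything falls off the work surface, if the arm or the gripper's body presses on something with over 40 N, if the wrist force passes 120 N, or if a joint passes its speed limit or range.

ROBOT

A 6-joint arm with a two-finger parallel gripper is mounted at the origin on the work surface. World frame = base frame: x ahead of the robot, y to its left, z up, the work surface at z = 0. Lengths are in m, angles in rad, forces in N, time in s.
With the tool pointing down it reaches from about 0.375 to 0.9 m from the base axis. Payload 3.1 kg.
Tool frame: the origin (TCP) lies between the finger pads; the fingertips stand manip.finger_overhang ahead of it and the grasp point (between the pads) lies 5 mm behind it (manip.finger_overhang is the distance from the TCP to the fingertips, in m); z points along the fingers, y is the line along which they close (so a half turn about z gives the same grasp; the last joint's range is limited). The gripper opens to 85 mm and grips with 20 to 120 N. Pads are 22 mm wide; open, the fingers measure 114 mm over their backs; the gripper's body (76 mm by 85 mm) begins 54 mm behind the grasp point. The pads swing forward as they close: fully open they stand 13 mm farther back than shut.
Start: joints at [1.028, 0.527, 1.433, -0, 1.181, -0.178], TCP at [0.222, 0.584, 0.245] pointing down, gripper open.
Joint ranges: [-3.08, 3.08], [-0.75, 2.2], [0.22, 2.44], [-1.43, 4.57], [0, 2.65], [-2.85, 2.85]. Speed limits (rad/s): [2.79, 2.79, 3.14, 3.14, 3.14, 3.14].

INTERFACE

Orientations are given as a unit quaternion [x, y, z, w].
In Python, from station import manip gives the robot as it stands.
- The arm moves only by the tool drive_tool, never from a script. Its argument "plan" is a list of rows, each a list of 7 numbers: the shift along the tool's x, y, z in m, then the turn, a rotation vector about the tool's x, y, z in degrees, then the opening, from -1 (shut) to 1 (fully open). In form: [[x, y, z, wx, wy, wz, gripper], ...]. A call has 1 to 10 rows; each row shifts and turns the commanded pose from where the row before left it, along the tool's axes as they then stand; what a row does not reach is not made up. A row lasts 1/10 s, in which the tool goes at most 50 mm and 8.59 degrees, less where a joint would pass 70% of its speed; a pose out of reach is approached as far as the arm can. A call is refused whole if a number of a shift passes 0.05 or a number of a turn 8.59, either way. A call with a gripper value outside its range is refused whole. The fingers move at their own pace and stop on an object; "newtons" is the grip in N (left out, the last holds). Time passes only in rows, so rows that do not move let the fingers close. It gives the time, the measured TCP pose, the force, the opening and the grip force at its end, in the units of the state.
- manip.sense(): the state, without advancing time (a new reading comes with each control period).
- manip.snapshot(name): name is "side" or "top" or "wrist"; returns a dict with "image" (384x512x3 uint8, red, green, blue), "z_map" (384x512 float32, m along the optical axis (not along the pixel's ray), 0 where there is no reading), "fov_y" (degrees; the focal length in pixels is half the picture's height over the tangent of half this angle, whatever the lens; pixels are square), "cx", "cy" (the principal point, pixels), "extrinsics" (4x4, takes a point from camera to world coordinates); the wrist camera has in their place "mount" (4x4, takes a point from camera to tool coordinates, whose origin is the TCP and whose axes are the flange's). Camera axes: x right, y up, looking along -z (the intrinsics and any distortion apply to the point x, -y, -z); pixel columns grow to the right and rows downward; lengths in m; the calibration is good to about 2 mm. The wrist camera is an equidistant fisheye: a pixel r from the principal point sees the ray r / f radians off the axis. A picture is of the moment at which its call begins: read the wrist's pose just before it.
- manip.sign_off(): hands the job in; it is judged then, once.
The state is a dict: "t": time; "q": joint angles; "qd": joint speeds; "tau": joint torques, N m; "tcp_pos": TCP position; "tool_rot": TCP orientation; "force": force on the tool from outside, world axes, zero at the start; "ft_torque": the same for the moment, N m; "finger_gap": opening from 0.0 (shut) to 1.0 (fully open); "gripper_force": force on a finger pad.
Only numpy, scipy, OpenCV 4.12 (cv2) and the standard library are available. Lean on these libraries where they do the work, as an engineer would, in place of code of your own. Each camera call takes 0.05 s, during which the arm holds its last target. There are 200 camera calls.

## Working session

There is one attempt and no reset: what is moved stays moved. The work goes in short steps, Python scripts to look and compute and a tool call to move; the robot and the scene stay as the last step left them, time stands still between calls to the robot, and variables do not carry over. Pictures are saved under pics/ and viewed, at most 10 in all, crops included, and the job is handed in when it is done.

Besides the shell and the picture viewer there is one more tool, called after "Call:" by a JSON object that holds its "api" and its "payload", one argument or row to a line. drive_tool: Moves the arm, as the interface text tells. Its arguments: {"type":"object","properties":{"plan":{"type":"array"},"newtons":{"type":"number"}},"required":["plan"]}

```bash
ls; mkdir -p pics; cat > h.py <<'E'
import numpy as np, cv2
from station import manip
def snap(name,fn=None):
    s=manip.sense(); d=manip.snapshot(name); d['s']=s
    if fn: cv2.imwrite('pics/'+fn,d['image'][:,:,::-1])
    np.savez('last_'+name+'.npz',image=d['image'],z=d['z_map'],fov=d['fov_y'],cx=d['cx'],cy=d['cy'],E=d.get('extrinsics',np.eye(4)))
    return d
def pts(name):
    d=np.load('last_'+name+'.npz'); z=d['z']; H,W=z.shape; f=H/2/np.tan(np.radians(d['fov'])/2)
    u,v=np.meshgrid(np.arange(W),np.arange(H))
    P=np.stack([(u-d['cx'])/f*z,-(v-d['cy'])/f*z,-z,np.ones_like(z)],-1)@d['E'].T
    P=P[...,:3]; P[z==0]=np.nan
    return P,d['image']
E
python3 - <<'E'
from h import *
a=snap('top','top0.png');b=snap('side','side0.png')
for d in(a,b): print(d['fov_y'],d['cx'],d['cy'],d['extrinsics'].round(3).tolist(), {k for k in d})
print(manip.finger_overhang, manip.sense())
E
```

```text
pics
57.572648667053315 259.4257764873708 190.02378039019695 [[-0.008, 0.995, -0.095, 0.456], [-1.0, -0.01, -0.012, -0.009], [-0.013, 0.095, 0.995, 1.163], [0.0, 0.0, 0.0, 1.0]] {'s', 'image', 'cy', 'fov_y', 'cx', 'extrinsics', 'z_map'}
45.88133296747023 259.79491004997936 192.57566552127983 [[0.745, 0.438, -0.502, -0.145], [-0.666, 0.47, -0.579, -0.781], [-0.018, 0.766, 0.642, 0.957], [0.0, 0.0, 0.0, 1.0]] {'s', 'image', 'cy', 'fov_y', 'cx', 'extrinsics', 'z_map'}
0.014 {'t': 0.1, 'q': array([ 1.02847604e+00,  5.28408677e-01,  1.43378456e+00,  9.67983485e-06,
        1.18139158e+00, -1.78500970e-01]), 'qd': array([ 0.00074549, -0.00108334, -0.00239349, -0.00191889,  0.00078351,
       -0.00015585]), 'tau': array([-4.34064277e-04, -4.43304455e+01, -1.78585088e+01, -2.80549066e-04,
        3.90321788e-03, -2.93951837e-05]), 'tcp_pos': array([0.2220496 , 0.58356242, 0.24440634]), 'tool_rot': array([ 1.80909771e-01,  9.83499193e-01, -9.30506410e-04, -3.55464605e-04]), 'force': array([0.27390289, 0.7327564 , 0.07532348]), 'ft_torque': array([-0.05045316,  0.00376265, -0.00334908]), 'gripper_force': 0.0, 'finger_gap': 0.9990240499686036}
```

View pics/top0.png

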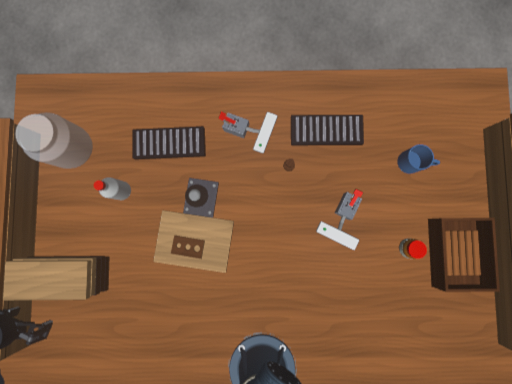

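View pics/side0.png

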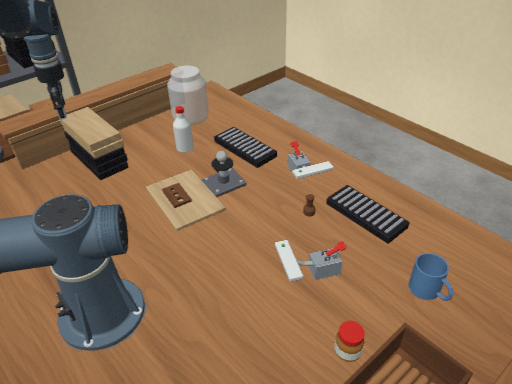

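Two lamps match: A at top (348,206)/side (325,263), and B at top (236,123)/side (299,160). Robot's right is -y, which is image right in the top view, so A is the one meant. I'll confirm it in an enlarged crop, together with the stand.

```bash
python3 - <<'E'
from h import *
T,ti=pts('top');S,si=pts('side')
c=lambda i,u,v,w=50,h=37:cv2.resize(i[v-h:v+h,u-w:u+w],(400,296),interpolation=cv2.INTER_CUBIC)
m=np.vstack([np.hstack([c(ti,345,215),c(ti,200,200)]),np.hstack([c(si,310,260),c(si,215,180)])])
cv2.imwrite('pics/crop.png',m[:,:,::-1])
for n,P,l in(('T',T,[(348,206),(338,236),(352,200),(236,123),(194,196),(202,210),(187,246),(289,165),(320,300),(260,250)]),('S',S,[(325,263),(288,260),(222,157),(222,163),(240,181),(310,200)])):
  for u,v in l: print(n,u,v,P[v,u].round(4))
def comp(lo,hi,x,y,r=.12):
  for n,P in(('T',T),('S',S)):
    k=(P[...,2]>lo)&(P[...,2]<hi)&(np.hypot(P[...,0]-x,P[...,1]-y)<r); q=P[k]
    print(n,lo,hi,k.sum(),q.mean(0).round(4) if len(q) else '', np.median(q,0).round(4) if len(q) else '', cv2.minAreaRect(q[:,:2].astype(np.float32)*1000) if len(q)>4 else '')
x,y=T[206,348,:2]
for lo,hi in((.045,.058),(.058,.069),(.073,.09),(.09,.12)):comp(lo,hi,x,y)
x,y=T[196,194,:2]
for lo,hi in((.04,.05),(.05,.09),(.09,.145)):comp(lo,hi,x,y,.06)
E
```

```text
T 348 206 [ 0.5085 -0.2765  0.0522]
T 338 236 [ 0.4155 -0.236   0.0814]
T 352 200 [ 0.5262 -0.2849  0.0715]
T 236 123 [0.7817 0.0782 0.0534]
T 194 196 [0.5389 0.198  0.1278]
T 202 210 [0.5014 0.1938 0.0148]
T 187 246 [0.3845 0.2423 0.0135]
T 289 165 [ 0.6398 -0.0909  0.0649]
T 320 300 [ 0.2066 -0.1892 -0.0031]
T 260 250 [0.3689 0.0043 0.0009]
S 325 263 [ 0.496  -0.2951  0.0519]
S 288 260 [ 0.414  -0.24    0.0807]
S 222 157 [0.5392 0.1872 0.1191]
S 222 163 [0.5413 0.1931 0.0912]
S 240 181 [0.5797 0.1537 0.019 ]
S 310 200 [ 0.6405 -0.1041  0.063 ]
T 0.045 0.058 325 [ 0.5005 -0.2755  0.0511] [ 0.499  -0.2734  0.0512] ((493.9816589355469, -273.0547790527344), (52.66352462768555, 108.65279388427734), 62.680824279785156)
S 0.045 0.058 397 [ 0.4968 -0.2802  0.0516] [ 0.496  -0.2801  0.052 ] ((494.5541076660156, -274.410400390625), (56.06850051879883, 119.9775619506836), 65.89031982421875)
T 0.058 0.069 58 [ 0.4911 -0.271   0.0637] [ 0.5079 -0.2755  0.0635] ((478.0263366699219, -269.8736267089844), (38.96315002441406, 98.26358795166016), 75.85098266601562)
S 0.058 0.069 85 [ 0.5011 -0.2785  
[... 736 characters left out ...]
8.30208969116211, 36.72559356689453), 59.198143005371094)
T 0.05 0.09 272 [0.5411 0.1983 0.0871] [0.5388 0.1965 0.0873] ((542.372314453125, 200.0157470703125), (68.62992858886719, 68.69082641601562), 88.80976867675781)
S 0.05 0.09 187 [0.5386 0.1926 0.0833] [0.5369 0.1913 0.087 ] ((541.39892578125, 196.79995727539062), (65.8287353515625, 68.70027160644531), 51.028839111328125)
T 0.09 0.145 146 [0.5426 0.1959 0.1168] [0.5419 0.1952 0.1246] ((545.7147216796875, 196.465576171875), (62.61138916015625, 60.24560546875), 26.684242248535156)
S 0.09 0.145 143 [0.5389 0.1922 0.112 ] [0.5384 0.1916 0.1168] ((539.153564453125, 196.86758422851562), (52.95021438598633, 61.352294921875), 61.64509201049805)
```

View pics/crop.png

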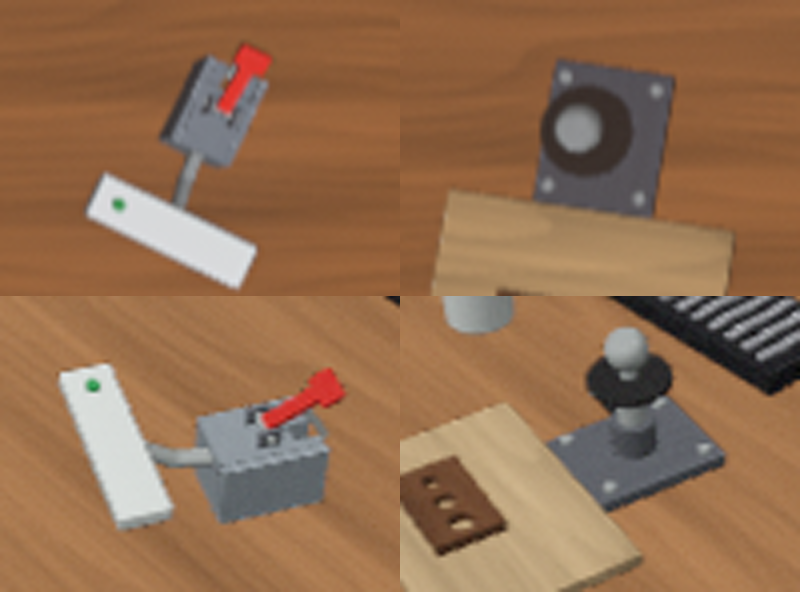

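Crop confirms lamp A: light bar left/below, raised red lever at top right, coupler grey, standing upright. Stand has no other cover on the ball. Now the precise fits.

```bash
cat >> h.py <<'E'
from scipy.optimize import least_squares
def lampfit(P,im,x,y,r=.18,z0=0):
    I=im.astype(int); near=np.hypot(P[...,0]-x,P[...,1]-y)<r
    sat=I.max(-1)-I.min(-1)
    k=near&(P[...,2]-z0>.072)&(sat<40)&(I.min(-1)>120)
    lc=cv2.minAreaRect((P[k][:,:2]*1000).astype(np.float32))
    k2=near&(abs(P[...,2]-z0-.052)<.005)&(sat<40)&(I.max(-1)<190)
    k2=cv2.morphologyEx(k2.astype(np.uint8),cv2.MORPH_OPEN,np.ones((5,5)))>0
    cc=cv2.minAreaRect((P[k2][:,:2]*1000).astype(np.float32))
    return lc,np.median(P[k][:,2]),cc,np.median(P[k2][:,2]) 
def ballfit(P,x,y):
    k=(np.hypot(P[...,0]-x,P[...,1]-y)<.03)&(P[...,2]>.1)&(P[...,2]<.15);q=P[k]
    r=least_squares(lambda c:np.linalg.norm(q-c,axis=1)-.018,[x,y,.11],loss='soft_l1',f_scale=.001)
    return r.x,k.sum(),np.abs(r.fun).mean()
E
python3 - <<'E'
from h import *
for n in('top','side'):
  P,im=pts(n)
  print(n,'lamp',lampfit(P,im,.51,-.285)); print('ball',ballfit(P,.54,.195))
  k=(np.hypot(P[...,0]-.54,P[...,1]-.197)<.05)&(abs(P[...,2]-.087)<.004)&(im.max(-1)<100)
  print('flange',k.sum(),np.median(P[k],0).round(4),cv2.minEnclosingCircle((P[k][:,:2]*1000).astype(np.float32)))
  k=(P[...,2]>.009)&(P[...,2]<.03)&(np.hypot(P[...,0]-.39,P[...,1]-.23)<.17)&(im[...,0]>im[...,2]+25)&(im[...,0]>130)
  k=cv2.morphologyEx(k.astype(np.uint8),cv2.MORPH_OPEN,np.ones((3,3)))>0
  print('board',k.sum(),cv2.minAreaRect((P[k][:,:2]*1000).astype(np.float32)),np.median(P[k],0))
E
```

```text
top lamp (((416.64544677734375, -234.51901245117188), (129.5950164794922, 36.1640625), 63.248111724853516), np.float64(0.08063218702034192), ((494.3998718261719, -270.1753845214844), (32.440086364746094, 41.19125747680664), 89.35105895996094), np.float64(0.051679419926937475))
ball (array([0.54311402, 0.19979499, 0.11338408]), np.int64(109), np.float64(0.0010703816702148257))
flange 287 [0.5388 0.1939 0.0874] ((542.5328369140625, 200.43414306640625), 36.08572006225586)
board 3212 ((399.55059814453125, 222.79177856445312), (240.02630615234375, 170.54444885253906), 81.24662017822266) [0.40942199 0.21278968 0.01419711]
side lamp (((417.854248046875, -236.0366973876953), (133.24070739746094, 37.35968017578125), 63.029476165771484), np.float64(0.08127349906895409), ((501.2037353515625, -284.102294921875), (55.06550979614258, 51.85795593261719), 48.41577911376953), np.float64(0.052351673830530854))
ball (array([0.54411734, 0.19933064, 0.11410003]), np.int64(99), np.float64(0.001565659228230236))
flange 168 [0.536  0.1903 0.0878] ((542.7306518554688, 199.1511688232422), 36.95532989501953)
board 2162 ((401.9312744140625, 223.52212524414062), (247.5959014892578, 173.14089965820312), 80.91466522216797) [0.404081   0.19385491 0.01486492]
```

```bash
cat >> h.py <<'E'
from scipy.spatial.transform import Rotation as R
def go(target,ydeg,p=None,rot=None):
    """shift in current tool axes to target, then turn (tool rotvec deg) to tool-down with y along ydeg"""
    s=manip.sense(); Rc=R.from_quat(s['tool_rot']); p=s['tcp_pos']
    a=np.radians(ydeg); y=np.array([np.cos(a),np.sin(a),0]); z=np.array([0,0,-1.]); x=np.cross(y,z)
    Rt=R.from_matrix(np.c_[x,y,z])
    print('t',s['t'],'tcp',p.round(4),'F',s['force'].round(2),'gap',round(s['finger_gap'],3))
    print('turn',(Rc.inv()*Rt).as_rotvec(degrees=True).round(2),'shift before turn',Rc.inv().apply(np.array(target)-p).round(4),'after turn',Rt.inv().apply(np.array(target)-p).round(4))
E
python3 -c "
from h import *
go([.5097,-.2821,.22],63.1)"
```

```text
t 0.1 tcp [0.222  0.5836 0.2444] F [0.27 0.73 0.08] gap 0.999
turn [-0.11 -0.01  6.05] shift before turn [-0.5769 -0.7066  0.0256] after turn [-0.6482 -0.6419  0.0244]
```

Call:
{"api": "drive_tool", "payload": {
  "plan": [
    [0, 0, 0, -0.1, 0, 6.05, 1],
    [-0.0324, -0.0321, 0, 0, 0, 0, 1],
    [-0.0324, -0.0321, 0, 0, 0, 0, 1],
    [-0.0324, -0.0321, 0, 0, 0, 0, 1],
    [-0.0324, -0.0321, 0, 0, 0, 0, 1],
    [-0.0324, -0.0321, 0, 0, 0, 0, 1],
    [-0.0324, -0.0321, 0, 0, 0, 0, 1],
    [-0.0324, -0.0321, 0, 0, 0, 0, 1],
    [-0.0324, -0.0321, 0, 0, 0, 0, 1],
    [-0.0324, -0.0321, 0, 0, 0, 0, 1]
  ]
}}

```text
t: 1.1
tcp_pos: [0.3518, 0.1928, 0.2447]
tool_rot: [0.232, 0.973, 0.001, 0.0]
force: [0.7, 0.0, 0.4]
finger_gap: 1.001
gripper_force: 0.0
```

Call:
{"api": "drive_tool", "payload": {
  "plan": [
    [-0.0324, -0.0321, 0, 0, 0, 0, 1],
    [-0.0324, -0.0321, 0, 0, 0, 0, 1],
    [-0.0324, -0.0321, 0, 0, 0, 0, 1],
    [-0.0324, -0.0321, 0, 0, 0, 0, 1],
    [-0.0324, -0.0321, 0, 0, 0, 0, 1],
    [-0.0324, -0.0321, 0, 0, 0, 0, 1],
    [-0.0324, -0.0321, 0, 0, 0, 0, 1],
    [-0.0324, -0.0321, 0, 0, 0, 0, 1],
    [-0.0324, -0.0321, 0.02, 0, 0, 0, 1],
    [0, 0, 0, 0, 0, 0, 1]
  ]
}}

```text
t: 2.1
tcp_pos: [0.4826, -0.2004, 0.2222]
tool_rot: [0.235, 0.972, 0.0, 0.0]
force: [-1.0, 0.2, -0.3]
finger_gap: 1.003
gripper_force: 0.0
```

```bash
cat >> h.py <<'E'
def wpts(d):
    z=d['z_map']; H,W=z.shape; f=H/2/np.tan(np.radians(d['fov_y'])/2)
    u,v=np.meshgrid(np.arange(W)-d['cx'],np.arange(H)-d['cy']); r=np.hypot(u,v)+1e-9; th=r/f
    t=np.tan(np.minimum(th,1.5))/r
    P=np.stack([u*t*z,-v*t*z,-z],-1); M=d['mount']; s=d['s']
    P=P@M[:3,:3].T+M[:3,3]; P=P@R.from_quat(s['tool_rot']).as_matrix().T+s['tcp_pos']
    P[(z==0)|(th>1.3)]=np.nan
    return P
E
python3 - <<'E'
from h import *
go([.5097,-.2821,.20],63.1)
d=snap('wrist','w1.png'); P=wpts(d); print(lampfit(P,d['image'],.51,-.285))
E
```

```text
t 2.1 tcp [ 0.4826 -0.2004  0.2222] F [-1.01  0.21 -0.26] gap 1.003
turn [ 0.02  0.05 -0.28] shift before turn [-0.0614 -0.0603  0.0223] after turn [-0.0612 -0.0606  0.0222]
(((443.1307067871094, -209.4652099609375), (199.5816650390625, 55.337284088134766), 62.85801696777344), np.float64(0.08019408192377758), ((453.9375, -253.777099609375), (11.076486587524414, 9.799415588378906), 62.30855178833008), np.float64(0.052674558428010165))
```

View pics/w1.png

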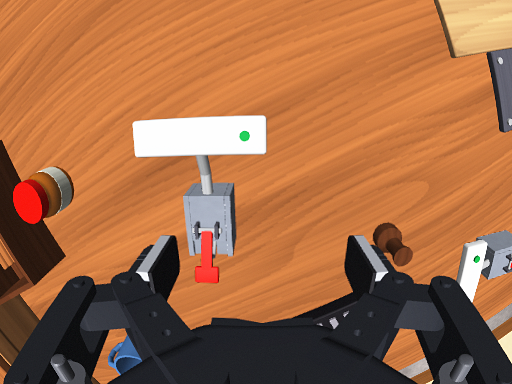

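Wrist view: light bar at (200,136), coupler at (210,215), raised lever at (207,260), tamper at (392,243). Continue to above the coupler.

Call:
{"api": "drive_tool", "payload": {
  "plan": [
    [-0.031, -0.03, 0, 0, 0, -0.28, 1],
    [-0.0304, -0.0305, 0.02, 0, 0, 0, 1],
    [0, 0, 0.03, 0, 0, 0, 1],
    [0, 0, 0.02, 0, 0, 0, 1],
    [0, 0, 0, 0, 0, 0, 1],
    [0, 0, 0, 0, 0, 0, 1]
  ]
}}

```text
t: 2.75
tcp_pos: [0.5086, -0.2752, 0.1544]
tool_rot: [0.23, 0.973, 0.001, -0.0]
force: [0.8, 0.2, -0.2]
finger_gap: 0.997
gripper_force: 0.0
```

```bash
python3 - <<'E'
from h import *
go([.5097,-.2821,.033],63.1)
d=snap('wrist','w2.png'); P=wpts(d)
np.save('w2.npy',P)
im=d['image'].astype(int); sat=im.max(-1)-im.min(-1)
a=np.radians(63.1-90); D=P[...,:2]-np.array([.5097,-.2821]); lx=D@[np.cos(a),np.sin(a)]; ly=D@[-np.sin(a),np.cos(a)]
for nm,lo,hi,x0,x1 in(('light',.073,.088,-.13,-.08),('coup',.047,.057,-.045,.05)):
  k=(P[...,2]>lo)&(P[...,2]<hi)&(lx>x0)&(lx<x1)&(abs(ly)<.08)&(sat<45)
  print(nm,k.sum(),np.nanpercentile(lx[k],[1,99]).round(4),np.nanpercentile(ly[k],[1,99]).round(4),np.median(P[k][:,2]),cv2.minAreaRect((P[k][:,:2]*1000).astype(np.float32)))
E
```

```text
t 2.75 tcp [ 0.5086 -0.2752  0.1544] F [ 0.82  0.2  -0.16] gap 0.997
turn [ 0.13 -0.07  0.35] shift before turn [-0.0042 -0.0059  0.1214] after turn [-0.0041 -0.0056  0.1214]
light 9286 [-0.119  -0.0838] [-0.0631  0.062 ] 0.07996686154173391 ((418.7530212402344, -236.79180908203125), (129.7016143798828, 36.4029541015625), 63.42877197265625)
coup 3747 [-0.0351  0.0362] [-0.0255  0.0253] 0.05104217079847738 ((506.8597717285156, -280.82293701171875), (51.95209503173828, 83.37903594970703), 63.18287658691406)
```

View pics/w2.png

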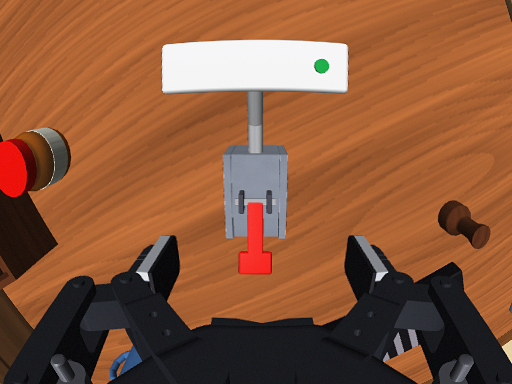

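Coupler centred (255,190), lever raised, fingers flank it evenly. Measured centre (0.511,-0.2826), yaw 63.3°, top 51 mm: consistent with the text. Descend.

Call:
{"api": "drive_tool", "payload": {
  "plan": [
    [-0.0055, -0.0056, 0.02, 0.1, 0, 0.5, 1],
    [0, 0, 0.03, 0, 0, 0, 1],
    [0, 0, 0.025, 0, 0, 0, 1],
    [0, 0, 0.015, 0, 0, 0, 1],
    [0, 0, 0, 0, 0, 0, 1],
    [0, 0, 0, 0, 0, 0, 1]
  ]
}}

```text
t: 3.4
tcp_pos: [0.5119, -0.2843, 0.0652]
tool_rot: [0.234, 0.972, -0.0, 0.001]
force: [0.6, 0.2, -0.3]
finger_gap: 1.002
gripper_force: 0.0
```

```bash
python3 -c "
from h import *
go([.511,-.2826,.034],63.3)"
```

```text
t 3.4 tcp [ 0.5119 -0.2843  0.0652] F [ 0.62  0.24 -0.33] gap 1.002
turn [-0.02  0.09 -0.39] shift before turn [0.0016 0.0011 0.0312] after turn [0.0015 0.0011 0.0312]
```

Call:
{"api": "drive_tool", "payload": {
  "plan": [
    [0.0015, 0.001, 0.015, 0, 0.1, -0.3, 1],
    [0, 0, 0.01, 0, 0, 0, 1],
    [0, 0, 0.006, 0, 0, 0, 1],
    [0, 0, 0, 0, 0, 0, 1],
    [0, 0, 0, 0, 0, 0, 1]
  ]
}}

```text
t: 3.9
tcp_pos: [0.5102, -0.2824, 0.0329]
tool_rot: [0.232, 0.973, 0.0, -0.001]
force: [-0.1, 0.2, 0.9]
finger_gap: 0.999
gripper_force: 0.0
```

Call:
{"api": "drive_tool", "payload": {
  "plan": [
    [0, 0, 0, 0, 0, 0, 0],
    [0, 0, 0, 0, 0, 0, -0.4],
    [0, 0, 0, 0, 0, 0, -1],
    [0, 0, 0, 0, 0, 0, -1],
    [0, 0, 0, 0, 0, 0, -1],
    [0, 0, 0, 0, 0, 0, -1],
    [0, 0, 0, 0, 0, 0, -1],
    [0, 0, 0, 0, 0, 0, -1]
  ],
  "newtons": 80
}}

```text
t: 4.7
tcp_pos: [0.5108, -0.2827, 0.0338]
tool_rot: [0.232, 0.973, -0.0, -0.0]
force: [1.1, 0.9, 5.1]
finger_gap: 0.598
gripper_force: 84.7
```

```bash
python3 -c "
from h import *
go([.511,-.2826,.034],63.3); print(manip.sense())"
```

```text
t 4.7 tcp [ 0.5108 -0.2827  0.0338] F [1.06 0.9  5.12] gap 0.598
turn [-0.01 -0.02 -0.12] shift before turn [-0.0001  0.0002 -0.0002] after turn [-0.0001  0.0002 -0.0002]
{'t': 4.7, 'q': array([-6.96620481e-01,  7.80484461e-01,  1.67588633e+00, -3.80957400e-04,
        6.85494894e-01, -1.79899059e+00]), 'qd': array([ 0.00017608,  0.00040281, -0.00016849, -0.00081974,  0.00281186,
        0.00096582]), 'tau': array([-4.41429969e-01, -4.26660705e+01, -8.12827438e+00, -1.50496527e-01,
       -8.41877656e-02, -1.51669490e-02]), 'tcp_pos': array([ 0.51082524, -0.28269146,  0.03382425]), 'tool_rot': array([ 2.31934203e-01,  9.72731459e-01, -4.70009960e-05, -1.75964779e-04]), 'force': array([1.05547958, 0.89860294, 5.12461729]), 'ft_torque': array([ 0.1318045 , -0.01530636, -0.02399643]), 'gripper_force': 84.67296838760376, 'finger_gap': 0.5978540735386234}
```

Call:
{"api": "drive_tool", "payload": {
  "plan": [
    [0, 0, -0.005, 0, 0, 0, -1],
    [0, 0, -0.01, 0, 0, 0, -1],
    [0, 0, -0.02, 0, 0, 0, -1],
    [0, 0, -0.03, 0, 0, 0, -1],
    [0, 0, -0.03, 0, 0, 0, -1],
    [0, 0, -0.03, 0, 0, 0, -1],
    [0, 0, -0.03, 0, 0, 0, -1],
    [0, 0, -0.015, 0, 0, 0, -1],
    [0, 0, 0, 0, 0, 0, -1],
    [0, 0, 0, 0, 0, 0, -1]
  ]
}}

```text
t: 5.7
tcp_pos: [0.5098, -0.282, 0.2027]
tool_rot: [0.232, 0.973, 0.0, -0.002]
force: [-0.1, 0.3, -4.0]
finger_gap: 0.597
gripper_force: 84.2
```

```bash
python3 - <<'E'
from h import *
go([.5433,.1998,.205],81)
d=snap('wrist','w3.png'); P=wpts(d); s=d['s']
im=d['image'].astype(int); sat=im.max(-1)-im.min(-1)
T=(P-s['tcp_pos'])@R.from_quat(s['tool_rot']).as_matrix()
k=(T[...,0]>.07)&(T[...,0]<.13)&(abs(T[...,1])<.08)&(T[...,2]<0)&(sat<45)&(im.min(-1)>110)
q=T[k]; print(len(q),np.percentile(q,[1,50,99],axis=0).round(4)); A=np.c_[q[:,:2],np.ones(len(q))]; print('plane z=ax+by+c',np.linalg.lstsq(A,q[:,2],rcond=None)[0].round(4),cv2.minAreaRect((q[:,:2]*1000).astype(np.float32)))
k=(abs(T[...,0])<.045)&(abs(T[...,1])<.027)&(sat<45)&(T[...,2]>-.04)&(T[...,2]<0)
q=T[k]; print(len(q),np.percentile(q,[1,50,99],axis=0).round(4))
E
```

```text
t 5.7 tcp [ 0.5098 -0.282   0.2027] F [-0.05  0.33 -4.03] gap 0.597
turn [  0.04  -0.18 -17.81] shift before turn [ 0.1875  0.4451 -0.0016] after turn [ 0.0423  0.4811 -0.0023]
25986 [[ 0.074  -0.0625 -0.0475]
 [ 0.0936 -0.002  -0.0458]
 [ 0.1081  0.0613 -0.0276]]
plane z=ax+by+c [-0.2624 -0.0023 -0.0206] ((90.76487731933594, -0.9972000122070312), (41.21431350708008, 130.2335662841797), 0.09090298414230347)
16064 [[-0.0297 -0.0262 -0.0317]
 [ 0.0137 -0.0004 -0.0172]
 [ 0.0425  0.0259 -0.0029]]
```

View pics/w3.png

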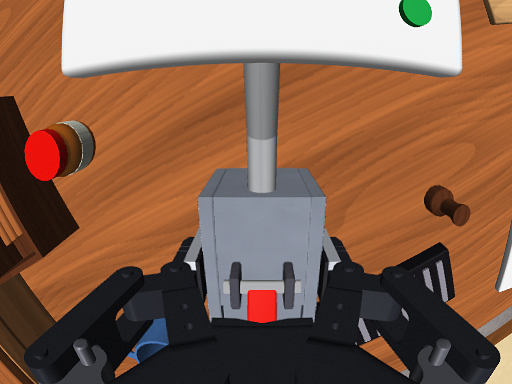

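```bash
python3 - <<'E'
from h import *
s=manip.sense(); 
for n in('top','side'):
  snap(n); P,im=pts(n); im=im.astype(int); sat=im.max(-1)-im.min(-1)
  T=(P-s['tcp_pos'])@R.from_quat(s['tool_rot']).as_matrix()
  k=(T[...,0]>.06)&(T[...,0]<.14)&(abs(T[...,1])<.08)&(abs(T[...,2]+.046)<.012)&(sat<45)&(im.min(-1)>110)
  k=cv2.erode(k.astype(np.uint8),np.ones((3,3)))>0
  q=T[k]; 
  print(n,len(q),np.percentile(q,[2,50,98],axis=0).round(4).tolist())
  print(np.linalg.lstsq(np.c_[q[:,:2],np.ones(len(q))],q[:,2],rcond=None)[0].round(4),cv2.minAreaRect((q[:,:2]*1000).astype(np.float32)))
E
```

```text
top 120 [[0.0916, 0.0269, -0.0495], [0.108, 0.0462, -0.0463], [0.1197, 0.0621, -0.0436]]
[-0.0269  0.0072 -0.044 ] ((105.53993225097656, 40.80839538574219), (28.296159744262695, 43.628273010253906), 0.4078094959259033)
side 482 [[0.0901, -0.064, -0.0497], [0.1061, -0.0118, -0.0471], [0.1202, 0.0561, -0.0425]]
[ 0.0077 -0.0096 -0.0479] ((105.55439758300781, -2.6941490173339844), (124.37283325195312, 32.1438102722168), 89.66230010986328)
```

View: coupler held squarely between the pads, level (light plane tilt <1.5°), lever untouched at (262,305). Move toward the stand, stopping ~120 mm short for a wrist-camera sighting of the ball.

Call:
{"api": "drive_tool", "payload": {
  "plan": [
    [0, 0, 0, 0, 0, -4, -1],
    [0, 0, 0, 0, 0, -7, -1],
    [0, 0, 0, 0, -0.2, -6.8, -1],
    [0.002, 0.015, 0, 0, 0, 0, -1],
    [0.003, 0.025, 0, 0, 0, 0, -1],
    [0.004, 0.035, 0, 0, 0, 0, -1],
    [0.005, 0.04, 0, 0, 0, 0, -1],
    [0.005, 0.04, 0, 0, 0, 0, -1],
    [0.005, 0.04, 0, 0, 0, 0, -1],
    [0.005, 0.04, 0, 0, 0, 0, -1]
  ]
}}

```text
t: 6.85
tcp_pos: [0.5176, -0.0433, 0.2025]
tool_rot: [0.08, 0.997, 0.001, -0.0]
force: [1.1, 0.6, -4.8]
finger_gap: 0.593
gripper_force: 84.1
```

Call:
{"api": "drive_tool", "payload": {
  "plan": [
    [0.005, 0.04, 0, 0, 0, 0, -1],
    [0.004, 0.036, 0, 0, 0, 0, -1],
    [0.003, 0.03, 0, 0, 0, 0, -1],
    [0.001, 0.02, 0, 0, 0, 0, -1],
    [0, 0, 0, 0, 0, 0, -1],
    [0, 0, 0, 0, 0, 0, -1],
    [0, 0, 0, 0, 0, 0, -1]
  ]
}}

```text
t: 7.55
tcp_pos: [0.5251, 0.0803, 0.2028]
tool_rot: [0.079, 0.997, -0.0, 0.0]
force: [0.1, -0.1, -3.6]
finger_gap: 0.598
gripper_force: 84.3
```

```bash
python3 - <<'E'
from h import *
go([.5433,.1998,.205],81)
d=snap('wrist','w4.png'); P=wpts(d); print(d['s']['qd'].round(3),d['s']['force'])
for th in(0,):
  k=(np.hypot(P[...,0]-.543,P[...,1]-.2)<.03)&(P[...,2]>.1)&(P[...,2]<.15); print(k.sum())
  print(ballfit(P,.543,.2)); v,u=np.where(k); print(u.mean(),v.mean())
k=(np.hypot(P[...,0]-.543,P[...,1]-.2)<.05)&(abs(P[...,2]-.087)<.006);print(k.sum(),np.median(P[k],0),cv2.minEnclosingCircle((P[k][:,:2]*1000).astype(np.float32)))
for n in('top','side'):
  snap(n,n+'4.png');Q,_=pts(n);print(n,ballfit(Q,.543,.2))
E
```

```text
t 7.55 tcp [0.5251 0.0803 0.2028] F [ 0.08 -0.15 -3.61] gap 0.598
turn [-0.    0.03 -0.08] shift before turn [ 0.0009  0.1209 -0.0022] after turn [ 0.0007  0.1209 -0.0022]
[-0.016 -0.004 -0.005  0.002  0.002 -0.002] [ 0.07993976 -0.14878844 -3.6062627 ]
1361
(array([0.54516428, 0.19810111, 0.11250367]), np.int64(1361), np.float64(0.0004279375548310128))
404.55400440852316 196.7582659808964
2851 [0.53414558 0.18695265 0.08651848] ((544.4323120117188, 198.06027221679688), 36.277137756347656)
top (array([0.543, 0.2  , 0.11 ]), np.int64(0), np.float64(nan))
side (array([0.53855896, 0.2005964 , 0.11620401]), np.int64(19), np.float64(0.0014160531744996433))h.py:27: RuntimeWarning: Mean of empty slice.
  return r.x,k.sum(),np.abs(r.fun).mean()
  ret = ret.dtype.type(ret / rcount)
```

Call:
{"api": "drive_tool", "payload": {
  "plan": [
    [0, 0.02, 0, 0, 0, 0, -1],
    [0, 0.03, 0, 0, 0, 0, -1],
    [0, 0.03, 0, 0, 0, 0, -1],
    [-0.0005, 0.025, 0, 0, 0, 0, -1],
    [0, 0.0155, 0, 0, 0, 0, -1],
    [0, 0, 0, 0, 0, 0, -1],
    [0, 0, 0, 0, 0, 0, -1],
    [0, 0, 0, 0, 0, 0, -1]
  ]
}}

```text
t: 8.5
tcp_pos: [0.5447, 0.1983, 0.203]
tool_rot: [0.079, 0.997, -0.0, 0.0]
force: [0.4, -0.4, -3.1]
finger_gap: 0.596
gripper_force: 84.6
```

```bash
python3 - <<'E'
from h import *
go([.5445,.1991,.17],81)
s=manip.sense();d=snap('side'); P,im=pts('side'); cv2.imwrite('pics/s5.png',cv2.resize(d['image'][90:200,150:310],(800,550),interpolation=cv2.INTER_CUBIC)[:,:,::-1])
im=im.astype(int);sat=im.max(-1)-im.min(-1)
T=(P-s['tcp_pos'])@R.from_quat(s['tool_rot']).as_matrix()
k=(T[...,0]>.06)&(T[...,0]<.14)&(abs(T[...,1])<.08)&(abs(T[...,2]+.046)<.012)&(sat<45)&(im.min(-1)>110)
q=T[k];print(len(q),np.percentile(q,[2,50,98],axis=0).round(4).tolist(),cv2.minAreaRect((q[:,:2]*1000).astype(np.float32)))
E
```

```text
t 8.5 tcp [0.5447 0.1983 0.203 ] F [ 0.39 -0.43 -3.07] gap 0.596
turn [-0.03  0.05 -0.08] shift before turn [0.0004 0.0008 0.033 ] after turn [0.0003 0.0007 0.033 ]
363 [[0.087, -0.0651, -0.0505], [0.1067, -0.0102, -0.0469], [0.1221, 0.0606, -0.0374]] ((104.76722717285156, -0.612548828125), (134.19650268554688, 37.58399963378906), 89.21307373046875)
```

View pics/s5.png

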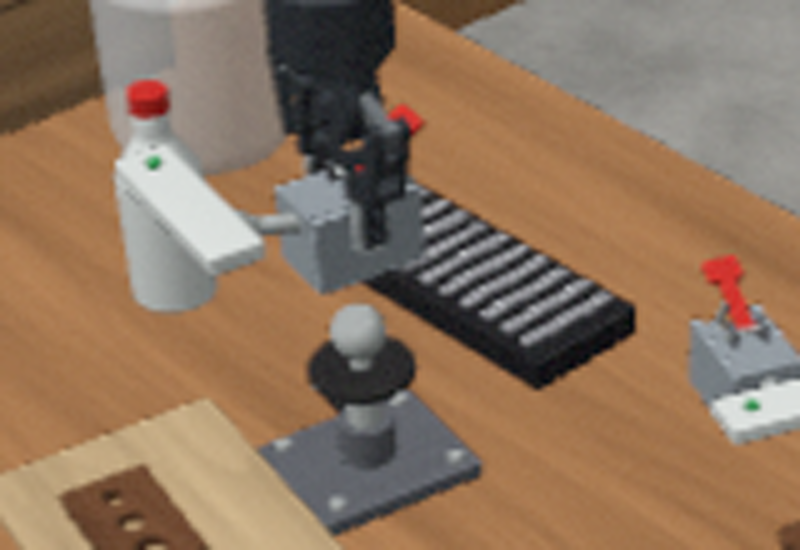

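Crop: the coupler (350,230) hangs over the ball (358,330), lever raised (405,120), light on the board side. Lower.

Call:
{"api": "drive_tool", "payload": {
  "plan": [
    [0, 0.0008, 0.01, 0, 0, 0, -1],
    [0, 0, 0.015, 0, 0, 0, -1],
    [0, 0, 0.008, 0, 0, 0, -1],
    [0, 0, 0.005, 0, 0, 0, -1],
    [0, 0, 0.005, 0, 0, 0, -1],
    [0, 0, 0.005, 0, 0, 0, -1],
    [0, 0, 0.005, 0, 0, 0, -1],
    [0, 0, 0.004, 0, 0, 0, -1],
    [0, 0, 0, 0, 0, 0, -1],
    [0, 0, 0, 0, 0, 0, -1]
  ]
}}

```text
t: 9.55
tcp_pos: [0.5451, 0.2002, 0.1461]
tool_rot: [0.079, 0.997, -0.0, 0.001]
force: [-0.4, -1.6, -4.4]
finger_gap: 0.597
gripper_force: 84.7
```

Call:
{"api": "drive_tool", "payload": {
  "plan": [
    [0, -0.0007, 0.003, 0, 0, 0, -1],
    [0, 0, 0.003, 0, 0, 0, -1],
    [0, 0, 0.003, 0, 0, 0, -1],
    [0, 0, 0.002, 0, 0, 0, -1],
    [0, 0, 0, 0, 0, 0, -1]
  ]
}}

```text
t: 10.05
tcp_pos: [0.5451, 0.1991, 0.1354]
tool_rot: [0.078, 0.997, -0.0, 0.001]
force: [-2.3, -3.6, 0.2]
finger_gap: 0.595
gripper_force: 85.4
```

Contact with the jaws about where expected; side force says shift slightly toward -x,-y.

Call:
{"api": "drive_tool", "payload": {
  "plan": [
    [0.0005, -0.001, 0, 0, 0, 0, -1],
    [0, 0, 0, 0, 0, 0, -1],
    [0, 0, 0.001, 0, 0, 0, -1],
    [0, 0, 0, 0, 0, 0, -1]
  ]
}}

```text
t: 10.45
tcp_pos: [0.5452, 0.1988, 0.135]
tool_rot: [0.079, 0.997, 0.0, 0.002]
force: [-0.7, -2.4, 4.9]
finger_gap: 0.597
gripper_force: 85.9
```

Call:
{"api": "drive_tool", "payload": {
  "plan": [
    [0, -0.0008, 0.0005, 0, 0, 0, -1],
    [0, 0, 0.0005, 0, 0, 0, -1],
    [0, 0, 0, 0, 0, 0, -1]
  ]
}}

```text
t: 10.75
tcp_pos: [0.5453, 0.1985, 0.1341]
tool_rot: [0.079, 0.997, 0.001, 0.002]
force: [-1.2, 0.6, 4.0]
finger_gap: 0.599
gripper_force: 85.9
```

Call:
{"api": "drive_tool", "payload": {
  "plan": [
    [0, 0, 0.001, 0, 0, 0, -1],
    [0, 0, 0.001, 0, 0, 0, -1],
    [0, 0, 0.001, 0, 0, 0, -1],
    [0, 0, 0, 0, 0, 0, -1]
  ]
}}

```text
t: 11.15
tcp_pos: [0.5446, 0.1985, 0.1301]
tool_rot: [0.079, 0.997, 0.001, 0.001]
force: [-0.1, 1.9, 1.2]
finger_gap: 0.597
gripper_force: 85.6
```

Call:
{"api": "drive_tool", "payload": {
  "plan": [
    [0, 0.0003, 0.001, 0, 0, 0, -1],
    [0, 0, 0.001, 0, 0, 0, -1],
    [0, 0, 0.001, 0, 0, 0, -1],
    [0, 0, 0, 0, 0, 0, -1]
  ]
}}

```text
t: 11.55
tcp_pos: [0.5441, 0.1984, 0.1265]
tool_rot: [0.079, 0.997, 0.0, 0.0]
force: [-0.4, 2.9, -2.0]
finger_gap: 0.591
gripper_force: 85.3
```

Call:
{"api": "drive_tool", "payload": {
  "plan": [
    [0, 0.0006, 0.001, 0, 0, 0, -1],
    [0, 0, 0.001, 0, 0, 0, -1],
    [0, 0, 0, 0, 0, 0, -1]
  ]
}}

```text
t: 11.85
tcp_pos: [0.544, 0.1986, 0.1245]
tool_rot: [0.079, 0.997, -0.0, 0.0]
force: [0.3, -0.0, -3.5]
finger_gap: 0.597
gripper_force: 85.0
```

Call:
{"api": "drive_tool", "payload": {
  "plan": [
    [0, 0, 0.001, 0, 0, 0, -1],
    [0, 0, 0, 0, 0, 0, -1]
  ]
}}

```text
t: 12.05
tcp_pos: [0.5441, 0.1986, 0.1237]
tool_rot: [0.079, 0.997, -0.0, 0.0]
force: [-0.1, -0.3, -4.1]
finger_gap: 0.596
gripper_force: 84.9
```

Call:
{"api": "drive_tool", "payload": {
  "plan": [
    [0, 0, 0.001, 0, 0, 0, -1],
    [0, 0, 0, 0, 0, 0, -1]
  ]
}}

```text
t: 12.25
tcp_pos: [0.5442, 0.1987, 0.1228]
tool_rot: [0.079, 0.997, -0.0, 0.0]
force: [0.2, 0.4, -3.3]
finger_gap: 0.597
gripper_force: 84.9
```

Call:
{"api": "drive_tool", "payload": {
  "plan": [
    [0, 0, 0.0007, 0, 0, 0, -1],
    [0, 0, 0, 0, 0, 0, -1]
  ]
}}

```text
t: 12.45
tcp_pos: [0.5443, 0.1987, 0.1223]
tool_rot: [0.079, 0.997, -0.0, 0.001]
force: [-1.0, -0.5, -4.0]
finger_gap: 0.596
gripper_force: 84.9
```

```bash
python3 - <<'E'
from h import *
s=manip.sense()
d=snap('side');cv2.imwrite('pics/s6.png',cv2.resize(d['image'][100:210,150:310],(800,550),interpolation=cv2.INTER_CUBIC)[:,:,::-1])
for n in('side','top'):
  if n=='top':snap(n)
  P,im=pts(n); im=im.astype(int);sat=im.max(-1)-im.min(-1)
  T=(P-s['tcp_pos'])@R.from_quat(s['tool_rot']).as_matrix()
  k=(T[...,0]>.06)&(T[...,0]<.14)&(abs(T[...,1])<.08)&(abs(T[...,2]+.046)<.02)&(sat<45)&(im.min(-1)>110)
  k=cv2.erode(k.astype(np.uint8),np.ones((3,3)))>0
  q=T[k];print(n,len(q),np.percentile(q,[2,50,98],axis=0).round(4).tolist(),np.linalg.lstsq(np.c_[q[:,:2]-[.104,0],np.ones(len(q))],q[:,2],rcond=None)[0].round(4))
print(s['ft_torque'])
E
```

```text
side 228 [[0.0919, -0.0637, -0.0515], [0.1082, -0.0137, -0.0478], [0.1214, 0.0509, -0.0429]] [ 0.0025 -0.0099 -0.0476]
top 91 [[0.0907, -0.0607, -0.0498], [0.1039, -0.0488, -0.0468], [0.1185, -0.0362, -0.0432]] [ 0.0173  0.0717 -0.0432]
[-0.01487209 -0.01654293  0.01451819]
```

View pics/s6.png

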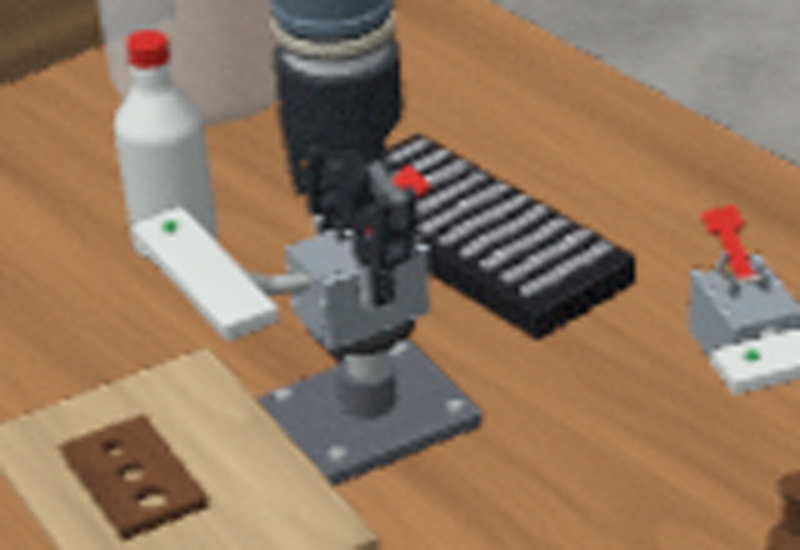

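Lamp hasn't slipped, is level, and is a millimetre or so above the flange. Keep pressing gently.

Call:
{"api": "drive_tool", "payload": {
  "plan": [
    [0, 0, 0.0008, 0, 0, 0, -1],
    [0, 0, 0, 0, 0, 0, -1]
  ]
}}

```text
t: 12.75
tcp_pos: [0.5444, 0.1987, 0.1215]
tool_rot: [0.079, 0.997, -0.0, 0.001]
force: [-0.4, -1.1, -4.7]
finger_gap: 0.596
gripper_force: 84.8
```

Call:
{"api": "drive_tool", "payload": {
  "plan": [
    [0, 0, 0.0008, 0, 0, 0, -1],
    [0, 0, 0, 0, 0, 0, -1]
  ]
}}

```text
t: 12.95
tcp_pos: [0.5445, 0.1987, 0.121]
tool_rot: [0.079, 0.997, 0.0, 0.001]
force: [-0.4, -0.9, -2.9]
finger_gap: 0.599
gripper_force: 84.9
```

Call:
{"api": "drive_tool", "payload": {
  "plan": [
    [0, 0, 0.0008, 0, 0, 0, -1],
    [0, 0, 0, 0, 0, 0, -1]
  ]
}}

```text
t: 13.15
tcp_pos: [0.5445, 0.1987, 0.1205]
tool_rot: [0.079, 0.997, 0.0, 0.001]
force: [-0.8, -2.8, 1.0]
finger_gap: 0.592
gripper_force: 85.3
```

Call:
{"api": "drive_tool", "payload": {
  "plan": [
    [0, 0, 0.0005, 0, 0, 0, -1],
    [0, 0, 0, 0, 0, 0, -1]
  ]
}}

```text
t: 13.35
tcp_pos: [0.5445, 0.1987, 0.1202]
tool_rot: [0.079, 0.997, 0.0, 0.001]
force: [-2.7, -2.0, 5.0]
finger_gap: 0.596
gripper_force: 85.5
```

Call:
{"api": "drive_tool", "payload": {
  "plan": [
    [0, 0.0005, 0.0006, 0, 0, 0, -1],
    [0, 0, 0, 0, 0, 0, -1]
  ]
}}

```text
t: 13.55
tcp_pos: [0.5445, 0.1988, 0.1197]
tool_rot: [0.078, 0.997, -0.0, 0.001]
force: [-2.7, -3.1, 6.6]
finger_gap: 0.598
gripper_force: 86.0
```

Call:
{"api": "drive_tool", "payload": {
  "plan": [
    [0, 0, 0.0004, 0, 0, 0, -1],
    [0, 0, 0, 0, 0, 0, -1]
  ]
}}

```text
t: 13.75
tcp_pos: [0.5445, 0.1988, 0.1196]
tool_rot: [0.078, 0.997, -0.0, 0.001]
force: [-3.4, -3.7, 8.7]
finger_gap: 0.597
gripper_force: 86.1
```

Call:
{"api": "drive_tool", "payload": {
  "plan": [
    [0.0007, -0.0011, 0.0003, 0, 0, 0, -1],
    [0, 0, 0, 0, 0, 0, -1],
    [0, 0, 0, 0, 0, 0, -1]
  ]
}}

```text
t: 14.05
tcp_pos: [0.5445, 0.1987, 0.1196]
tool_rot: [0.079, 0.997, 0.001, 0.002]
force: [-2.9, -0.3, 8.6]
finger_gap: 0.595
gripper_force: 86.2
```

Call:
{"api": "drive_tool", "payload": {
  "plan": [
    [0, 0, 0.0003, 0, 0, 0, -1],
    [0, 0, 0, 0, 0, 0, -1]
  ]
}}

```text
t: 14.25
tcp_pos: [0.5445, 0.1987, 0.1195]
tool_rot: [0.079, 0.997, 0.001, 0.002]
force: [-2.8, -1.5, 10.2]
finger_gap: 0.593
gripper_force: 86.3
```

Call:
{"api": "drive_tool", "payload": {
  "plan": [
    [0.0005, 0, 0.0003, 0, 0, 0, -1],
    [0, 0, 0, 0, 0, 0, -1]
  ]
}}

```text
t: 14.45
tcp_pos: [0.5444, 0.1987, 0.1195]
tool_rot: [0.079, 0.997, 0.001, 0.002]
force: [-2.5, -0.5, 10.5]
finger_gap: 0.601
gripper_force: 86.4
```

Call:
{"api": "drive_tool", "payload": {
  "plan": [
    [0, 0, -0.001, 0, 0, 0, -1],
    [0, 0, -0.0005, 0, 0, 0, -1],
    [0, 0, 0, 0, 0, 0, -1]
  ]
}}

```text
t: 14.75
tcp_pos: [0.5444, 0.1987, 0.1199]
tool_rot: [0.079, 0.997, 0.001, 0.002]
force: [-0.5, -0.1, 6.3]
finger_gap: 0.598
gripper_force: 85.7
```

Call:
{"api": "drive_tool", "payload": {
  "plan": [
    [0, 0, -0.0006, 0, 0, 0, -1],
    [0, 0, 0, 0, 0, 0, -1],
    [0, 0, 0, 0, 0, 0, -1]
  ]
}}

```text
t: 15.05
tcp_pos: [0.5443, 0.1987, 0.1201]
tool_rot: [0.079, 0.997, 0.001, 0.002]
force: [1.7, -0.2, 3.7]
finger_gap: 0.6
gripper_force: 85.6
```

Call:
{"api": "drive_tool", "payload": {
  "plan": [
    [0, 0, -0.001, 0, 0, 0, -1],
    [0, 0, -0.0005, 0, 0, 0, -1],
    [0, 0, 0, 0, 0, 0, -1]
  ]
}}

```text
t: 15.35
tcp_pos: [0.5435, 0.1987, 0.121]
tool_rot: [0.079, 0.997, 0.0, 0.001]
force: [1.8, 1.3, -1.9]
finger_gap: 0.597
gripper_force: 85.0
```

Call:
{"api": "drive_tool", "payload": {
  "plan": [
    [0, 0, -0.001, 0, 0, 0, -1],
    [0, 0, -0.0005, 0, 0, 0, -1],
    [0, 0, 0, 0, 0, 0, -1]
  ]
}}

```text
t: 15.65
tcp_pos: [0.5421, 0.1986, 0.122]
tool_rot: [0.079, 0.997, 0.0, -0.0]
force: [1.5, 3.6, -6.8]
finger_gap: 0.595
gripper_force: 84.6
```

Call:
{"api": "drive_tool", "payload": {
  "plan": [
    [-0.0012, 0.0003, -0.001, 0, 0, 0, -1],
    [0, 0, 0, 0, 0, 0, -1],
    [0, 0, 0, 0, 0, 0, -1]
  ]
}}

```text
t: 15.95
tcp_pos: [0.5439, 0.1984, 0.1238]
tool_rot: [0.079, 0.997, -0.0, 0.0]
force: [0.5, 2.1, -5.3]
finger_gap: 0.6
gripper_force: 84.5
```

Call:
{"api": "drive_tool", "payload": {
  "plan": [
    [0, 0, -0.001, 0, 0, 0, -1],
    [0, 0, 0, 0, 0, 0, -1],
    [0, 0, 0, 0, 0, 0, -1]
  ]
}}

```text
t: 16.25
tcp_pos: [0.5445, 0.1984, 0.1252]
tool_rot: [0.079, 0.997, -0.0, 0.001]
force: [-0.6, 0.7, -3.4]
finger_gap: 0.601
gripper_force: 84.7
```

The jaw force peaks midway and fades to nothing at the equator, so the earlier press had snapped on, and my tug (about 3 N retention) has just eased it off. Press it home again.

Call:
{"api": "drive_tool", "payload": {
  "plan": [
    [0, 0, 0.001, 0, 0, 0, -1],
    [0, 0, 0.001, 0, 0, 0, -1],
    [0, 0, 0.001, 0, 0, 0, -1],
    [0, 0, 0.001, 0, 0, 0, -1],
    [0, 0, 0.001, 0, 0, 0, -1],
    [0, 0, 0, 0, 0, 0, -1]
  ]
}}

```text
t: 16.85
tcp_pos: [0.5446, 0.1985, 0.1202]
tool_rot: [0.079, 0.997, 0.0, 0.001]
force: [-0.9, 0.3, 3.0]
finger_gap: 0.598
gripper_force: 85.6
```

Call:
{"api": "drive_tool", "payload": {
  "plan": [
    [0, 0, 0.001, 0, 0, 0, -1],
    [0, 0, 0.0005, 0, 0, 0, -1],
    [0, 0, 0, 0, 0, 0, -1]
  ]
}}

```text
t: 17.15
tcp_pos: [0.5446, 0.1985, 0.1195]
tool_rot: [0.079, 0.997, 0.0, 0.001]
force: [-3.0, 1.2, 8.1]
finger_gap: 0.597
gripper_force: 86.2
```

Call:
{"api": "drive_tool", "payload": {
  "plan": [
    [0, 0, 0.0005, 0, 0, 0, -1],
    [0, 0, 0, 0, 0, 0, -1],
    [0, 0, 0, 0, 0, 0, -1]
  ]
}}

```text
t: 17.45
tcp_pos: [0.5446, 0.1985, 0.1193]
tool_rot: [0.079, 0.997, 0.0, 0.001]
force: [-3.0, -0.8, 9.3]
finger_gap: 0.597
gripper_force: 86.4
```

Call:
{"api": "drive_tool", "payload": {
  "plan": [
    [0, 0, -0.001, 0, 0, 0, -1],
    [0, 0, -0.0007, 0, 0, 0, -1],
    [0, 0, 0, 0, 0, 0, -1],
    [0, 0, 0, 0, 0, 0, -1]
  ],
  "newtons": 40
}}

```text
t: 17.85
tcp_pos: [0.5446, 0.1985, 0.1199]
tool_rot: [0.079, 0.997, 0.0, 0.001]
force: [-1.1, 0.5, 5.9]
finger_gap: 0.596
gripper_force: 85.6
```

Call:
{"api": "drive_tool", "payload": {
  "plan": [
    [0, 0, 0, 0, 0, 0, 0.3],
    [0, 0, 0, 0, 0, 0, 0.6],
    [0, 0, 0, 0, 0, 0, 1],
    [0, 0, 0, 0, 0, 0, 1],
    [0, 0, 0, 0, 0, 0, 1],
    [0, 0, 0, 0, 0, 0, 1]
  ]
}}

```text
t: 18.45
tcp_pos: [0.5445, 0.1985, 0.1194]
tool_rot: [0.079, 0.997, 0.0, 0.001]
force: [1.0, 1.0, 0.2]
finger_gap: 0.998
gripper_force: 0.0
```

Call:
{"api": "drive_tool", "payload": {
  "plan": [
    [0, 0, -0.01, 0, 0, 0, 1],
    [0, 0, -0.025, 0, 0, 0, 1],
    [0, 0, -0.03, 0, 0, 0, 1],
    [0, 0, -0.03, 0, 0, 0, 1],
    [0, 0, -0.03, 0, 0, 0, 1],
    [0, 0, -0.015, 0, 0, 0, 1],
    [0, 0, 0, 0, 0, 0, -1],
    [0, 0, 0, 0, 0, 0, -1],
    [0, 0, 0, 0, 0, 0, -1],
    [0, 0, 0, 0, 0, 0, -1]
  ]
}}

```text
t: 19.45
tcp_pos: [0.5434, 0.1984, 0.2581]
tool_rot: [0.079, 0.997, -0.0, -0.001]
force: [-0.2, 0.6, 0.2]
finger_gap: 0.333
gripper_force: 0.0
```

```bash
cat > m.py <<'E'
from h import *
def meas(n,tag,c=(.5438,.1990),yaw=-9):
  d=snap(n); s=d['s']
  P=wpts(d) if n=='wrist' else pts(n)[0]
  im=d['image'].astype(int);sat=im.max(-1)-im.min(-1)
  a=np.radians(yaw);D=P[...,:2]-np.array(c);lx=D@[np.cos(a),np.sin(a)];ly=D@[-np.sin(a),np.cos(a)];z=P[...,2]
  L=np.stack([lx,ly,z],-1)
  er=lambda k:cv2.erode(k.astype(np.uint8),np.ones((3,3)))>0
  k=er((lx<-.07)&(lx>-.14)&(abs(ly)<.09)&(z>.13)&(z<.2)&(sat<45)&(im.min(-1)>110)); q=L[k]
  if len(q)>20: print(tag,n,'light',len(q),q.mean(0).round(4),'slope',np.linalg.lstsq(np.c_[q[:,:2]+[.104,0],np.ones(len(q))],q[:,2],rcond=None)[0].round(4),cv2.minAreaRect((q[:,:2]*1000).astype(np.float32)))
  k=er((abs(lx)<.034)&(abs(ly)<.024)&(z>.12)&(z<.15)&(sat<45)); q=L[k]
  if len(q)>10: print('  coupler top',len(q),np.median(q,0).round(4),'slope',np.linalg.lstsq(np.c_[q[:,:2],np.ones(len(q))],q[:,2],rcond=None)[0].round(4))
  k=(lx>-.01)&(lx<.08)&(abs(ly)<.03)&(z>.12)&(z<.21)&(im[...,0]>im[...,1]+80)&(im[...,0]>im[...,2]+80); q=L[k]
  if len(q)>5:
    b=q[q[:,0]>.03]; print('  lever',len(q),np.percentile(q,[2,50,98],axis=0).round(4).tolist(),'pad',np.median(b,0).round(4) if len(b) else '', 'fit', np.polyfit(q[:,0],q[:,2],1).round(3))
E
python3 - <<'E'
from m import *
print(manip.sense()['tcp_pos'],manip.sense()['finger_gap'])
for n in('wrist','side','top'):meas(n,'a')
E
```

```text
[0.54343478 0.19836701 0.25814874] 0.3331229169684597
a wrist light 7370 [-0.1014 -0.0027  0.1658] slope [-0.0824 -0.001   0.166 ] ((-95.48430633544922, -1.0839691162109375), (127.39628601074219, 48.656532287597656), 89.96878814697266)
  coupler top 2844 [-0.0099  0.0011  0.1383] slope [-0.047  -0.0008  0.1377]
  lever 1386 [[0.002, -0.0132, 0.1503], [0.0344, -0.0011, 0.1679], [0.049, 0.0111, 0.1767]] pad [ 0.0409 -0.0011  0.1721] fit [0.559 0.149]
a side light 230 [-0.1066 -0.0124  0.1676] slope [-0.0014  0.0067  0.1677] ((-104.52195739746094, -4.253578186035156), (34.568870544433594, 128.1591796875), 0.26629838347435)
  coupler top 55 [-0.0098 -0.0039  0.1394] slope [-0.1278 -0.1902  0.1379]
  lever 71 [[0.0033, -0.0114, 0.1515], [0.0342, -0.0005, 0.1688], [0.0491, 0.015, 0.1768]] pad [ 0.0412 -0.0006  0.1731] fit [0.519 0.151]
a top light 181 [-0.1036 -0.0323  0.167 ] slope [-0.0488 -0.0287  0.1661] ((-103.00531005859375, -27.914093017578125), (68.76345825195312, 40.78717041015625), 74.77454376220703)
  coupler top 86 [-0.0209 -0.0014  0.1394] slope [ 0.0344 -0.0032  0.14  ]
  lever 66 [[0.0243, -0.0121, 0.1639], [0.0391, 0.0004, 0.1737], [0.0483, 0.0115, 0.1789]] pad [ 0.0408 -0.      0.1746] fit [0.541 0.152]
```

Lamp: coupler top 139.4 mm → underside ≈ 87 mm = flange, light 0.1045 out, level. Lever pad raised at lamp x 0.041, z 0.174. Now shut fingers over the pad and press.

Call:
{"api": "drive_tool", "payload": {
  "plan": [
    [-0.02, 0, 0, 0, 0, 0, -1],
    [-0.02, 0, 0, 0, 0, 0, -1],
    [-0.0105, 0.0005, 0, 0, 0, 0, -1],
    [0, 0, 0, 0, 0, 0, -1],
    [0, 0, 0.02, 0, 0, 0, -1],
    [0, 0, 0.02, 0, 0, 0, -1],
    [0, 0, 0.015, 0, 0, 0, -1],
    [0, 0, 0, 0, 0, 0, -1],
    [0, 0, 0, 0, 0, 0, -1]
  ]
}}

```text
t: 20.5
tcp_pos: [0.5936, 0.1913, 0.2046]
tool_rot: [0.078, 0.997, 0.0, 0.0]
force: [0.5, -0.3, 1.1]
finger_gap: -0.001
gripper_force: 0.0
```

```bash
python3 -c "
from h import *
go([.5932,.1912,.194],81); print(manip.sense()['ft_torque'])"
```

```text
t 20.5 tcp [0.5936 0.1913 0.2046] F [ 0.46 -0.26  1.09] gap -0.001
turn [ 0.01  0.04 -0.  ] shift before turn [ 0.0004 -0.0001  0.0106] after turn [ 0.0004 -0.0001  0.0106]
[ 0.03959823 -0.01577386  0.00099584]
```

Call:
{"api": "drive_tool", "payload": {
  "plan": [
    [0, 0, 0.005, 0, 0, 0, -1],
    [0, 0, 0.005, 0, 0, 0, -1],
    [0, 0, 0.003, 0, 0, 0, -1],
    [0, 0, 0.003, 0, 0, 0, -1],
    [0, 0, 0.003, 0, 0, 0, -1],
    [0, 0, 0, 0, 0, 0, -1]
  ]
}}

```text
t: 21.1
tcp_pos: [0.5961, 0.191, 0.1864]
tool_rot: [0.079, 0.997, 0.0, 0.003]
force: [3.5, -0.6, 3.5]
finger_gap: 0.001
gripper_force: 1.6
```

Call:
{"api": "drive_tool", "payload": {
  "plan": [
    [0, 0, 0.003, 0, 0, 0, -1],
    [0, 0, 0.003, 0, 0, 0, -1],
    [0, 0, 0.003, 0, 0, 0, -1],
    [0, 0, 0, 0, 0, 0, -1]
  ]
}}

```text
t: 21.5
tcp_pos: [0.5941, 0.1912, 0.1762]
tool_rot: [0.079, 0.997, 0.0, 0.0]
force: [3.0, 0.4, 3.4]
finger_gap: -0.0
gripper_force: 1.8
```

Lever is moving at about 4 N, as described.

Call:
{"api": "drive_tool", "payload": {
  "plan": [
    [0, 0, 0.003, 0, 0, 0, -1],
    [0, 0, 0.003, 0, 0, 0, -1],
    [0, 0, 0.002, 0, 0, 0, -1],
    [0, 0, 0, 0, 0, 0, -1]
  ]
}}

```text
t: 21.9
tcp_pos: [0.5933, 0.1911, 0.1677]
tool_rot: [0.079, 0.997, -0.0, -0.001]
force: [0.8, -0.6, 2.0]
finger_gap: 0.006
gripper_force: 0.8
```

Call:
{"api": "drive_tool", "payload": {
  "plan": [
    [0, 0, 0.0015, 0, 0, 0, -1],
    [0, 0, 0.001, 0, 0, 0, -1],
    [0, 0, 0, 0, 0, 0, -1]
  ]
}}

```text
t: 22.2
tcp_pos: [0.5935, 0.1911, 0.1656]
tool_rot: [0.079, 0.997, -0.0, -0.0]
force: [-0.0, 0.1, 1.1]
finger_gap: 0.001
gripper_force: 0.9
```

Call:
{"api": "drive_tool", "payload": {
  "plan": [
    [0, 0, 0.001, 0, 0, 0, -1],
    [0, 0, 0.0005, 0, 0, 0, -1],
    [0, 0, 0, 0, 0, 0, -1]
  ]
}}

```text
t: 22.5
tcp_pos: [0.5938, 0.1911, 0.1644]
tool_rot: [0.079, 0.997, 0.0, 0.0]
force: [0.5, -0.3, 2.0]
finger_gap: -0.003
gripper_force: 1.1
```

Call:
{"api": "drive_tool", "payload": {
  "plan": [
    [0, 0, 0.001, 0, 0, 0, -1],
    [0, 0, 0.0005, 0, 0, 0, -1],
    [0, 0, 0, 0, 0, 0, -1]
  ]
}}

```text
t: 22.8
tcp_pos: [0.594, 0.1911, 0.1632]
tool_rot: [0.079, 0.997, 0.0, 0.0]
force: [-1.0, -0.3, 3.8]
finger_gap: -0.0
gripper_force: 1.9
```

Call:
{"api": "drive_tool", "payload": {
  "plan": [
    [0, 0, 0.001, 0, 0, 0, -1],
    [0, 0, 0, 0, 0, 0, -1]
  ]
}}

```text
t: 23.0
tcp_pos: [0.5943, 0.1911, 0.1626]
tool_rot: [0.079, 0.997, 0.0, 0.001]
force: [-1.1, 0.4, 6.5]
finger_gap: 0.001
gripper_force: 3.0
```

Call:
{"api": "drive_tool", "payload": {
  "plan": [
    [0, 0, 0.001, 0, 0, 0, -1],
    [0, 0, 0, 0, 0, 0, -1]
  ]
}}

```text
t: 23.2
tcp_pos: [0.5947, 0.1911, 0.1622]
tool_rot: [0.079, 0.997, 0.0, 0.001]
force: [-1.8, -0.9, 8.9]
finger_gap: -0.0
gripper_force: 4.0
```

Call:
{"api": "drive_tool", "payload": {
  "plan": [
    [0, 0, -0.004, 0, 0, 0, -1],
    [0, 0, -0.01, 0, 0, 0, -1],
    [0, 0, -0.03, 0, 0, 0, -1],
    [0, 0, -0.03, 0, 0, 0, -1],
    [0, 0, -0.03, 0, 0, 0, -1],
    [0.02, 0, 0, 0, 0, 0, -1],
    [0.02, 0, 0, 0, 0, 0, -1],
    [0.01, 0, 0, 0, 0, 0, 0],
    [0, 0, 0, 0, 0, 0, 0],
    [0, 0, 0, 0, 0, 0, 0]
  ]
}}

```text
t: 24.2
tcp_pos: [0.5455, 0.1989, 0.2651]
tool_rot: [0.079, 0.997, 0.0, 0.001]
force: [1.5, -0.6, -0.6]
finger_gap: 0.489
gripper_force: 0.0
```

```bash
python3 - <<'E'
from m import *
for n in('wrist','side','top'):meas(n,'b')
d=snap('side');cv2.imwrite('pics/s7.png',cv2.resize(d['image'][100:210,150:310],(800,550),interpolation=cv2.INTER_CUBIC)[:,:,::-1])
E
```

```text
b wrist light 6959 [-0.1009 -0.0016  0.1664] slope [-0.0851  0.0002  0.1667] ((-94.9851303100586, -1.132171630859375), (126.87576293945312, 47.64994430541992), 89.95921325683594)
  coupler top 2652 [-0.0089  0.0009  0.1379] slope [-0.0521  0.0067  0.1374]
  lever 1027 [[0.0041, -0.0129, 0.1471], [0.0394, -0.0009, 0.149], [0.0571, 0.0109, 0.1503]] pad [ 0.0462 -0.0009  0.1489] fit [-0.003  0.149]
b side light 218 [-0.1066 -0.0117  0.1682] slope [0.0059 0.0086 0.1683] ((-105.92604064941406, -2.8770904541015625), (33.47536849975586, 125.12052154541016), 3.2955474853515625)
  coupler top 66 [-0.0099 -0.0035  0.1398] slope [-0.1129 -0.1413  0.1387]
  lever 54 [[0.006, -0.0119, 0.1464], [0.0383, -0.0008, 0.1497], [0.0557, 0.0135, 0.1532]] pad [ 0.0451 -0.0007  0.1498] fit [-0.014  0.15 ]
b top light 223 [-0.103  -0.0318  0.1677] slope [-0.0323 -0.0215  0.1671] ((-103.16634368896484, -29.234905242919922), (67.06507873535156, 35.849952697753906), 81.25196838378906)
  coupler top 100 [-0.0199 -0.0023  0.1389] slope [ 0.062  -0.0136  0.1402]
  lever 69 [[0.0257, -0.0116, 0.1474], [0.045, 0.0001, 0.1503], [0.0559, 0.0119, 0.154]] pad [0.0464 0.0004 0.1504] fit [-0.    0.15]
```

View pics/s7.png

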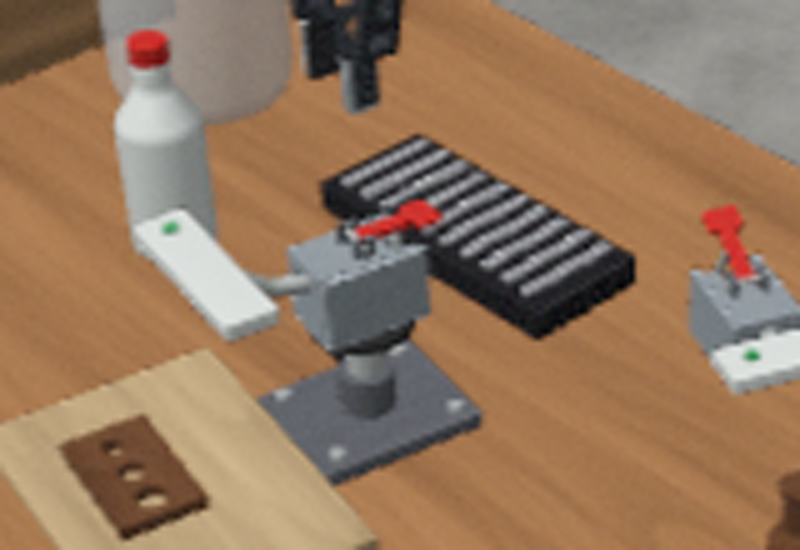

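Picture: the coupler (360,290) sits flat on the flange, the lever (400,220) is level (slope ≈0, pad at 150 mm as specified), the light is over the board and the gripper is clear. Hand in.

```bash
python3 -c "
from station import manip
print(manip.sign_off())"
```

```text
the job is handed in; nothing more can be done
None
```

The lamp is on the ball, level on the flange with its light over the board, and the latch is fully down; I handed it in at about 24 s with the gripper clear, and peak push was about 14 N on the coupler and 9 N on the lever. A light test tug lifted it slightly off its first seating, so I pressed it home again before locking the latch.

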